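# Count the colonies on a plate with the pen of a colony counter

### The arm

A 7-joint arm with a two-finger parallel gripper is mounted at the origin on the work surface; the furniture and walls round the work are solid. World frame = base frame: x ahead of the robot, y to its left, z up, the work surface at z = 0. Lengths are in m, angles in rad, forces in N, time in s.
With the tool pointing down it reaches from about 0.425 to 0.875 m from the base axis. Payload 4.7 kg.
Tool frame: the origin (TCP) lies at the very end of the fingers, on their centre line; the grasp point (between the pads) lies 19 mm behind it; z points along the fingers, y is the line along which they close (so a half turn about z gives the same grasp; the last joint's range is limited). The gripper opens to 87 mm and grips with 3 to 60 N. Pads are 19 mm wide; open, the fingers measure 117 mm over their backs; the gripper's body (75 mm by 190 mm) begins 51 mm behind the grasp point.
Start: joints at [-1.155, 0.321, -0.07, 1.45, 0.023, 1.371, -0.057], TCP at [0.254, 0.598, 0.223] pointing down, gripper open.
Joint ranges: [-2.86, 2.86], [-0.3, 2.09], [-1.38, 1.24], [0.06, 2.45], [-1.56, 4.7], [0.09, 2.05], [-2.69, 2.69]. Speed limits (rad/s): [2.57, 2.57, 3.14, 3.14, 3.14, 3.14, 3.14].

### API

Orientations are given as a rotation vector (axis times angle).
In Python, from bench import get_state, get_image, get_calibration, close_job gives the robot as it stands.
- The arm moves only by the shell command python3 -m crank 'ROWS' [FORCE]. ROWS is JSON, a list of rows, each a list of 5 numbers: the opening, from 0 (shut) to 1 (fully open), then the shift along the world's x, y, z in units of 0.2 m (1.0 is 0.2 m), then the turn about the world's z in units of 2 pi rad (1.0 is 2 pi rad). A call has 1 to 5 rows; each row is the pose to reach, as a shift and turn from the pose commanded when the call began, turning the shorter way round; what a row does not reach only later rows make up. A row lasts 1/8 s, in which the tool goes at most 62.5 mm and 10.7 degrees, less where a joint would pass 70% of its speed; a pose out of reach is approached as far as the arm can. A call with a number of a shift or a turn outside -1 to 1 is refused whole. A call with a gripper value outside its range is refused whole. The fingers move at their own pace and stop on an object; FORCE is the grip in N (left out, the last holds). Time passes only in rows, so rows that repeat a pose let the fingers close. It gives the time, the measured TCP pose, the force, the opening and the grip force at its end, in the units of the state.
- get_state(): the state, without advancing time (a new reading comes with each control period).
- get_image(name): name is "side" or "top"; returns the picture (400x640x3 uint8, red, green, blue); there is no depth.
- get_calibration(name): a dict with "fovy" (degrees; the focal length in pixels is half the picture's height over the tangent of half this angle, whatever the lens; pixels are square), "cx", "cy" (the principal point, pixels), "k1" (the pictures are not rectified: a ray, as slopes to the right and down, at radius r is drawn at 1 + k1 r^2 times it, then the intrinsics apply), "R" (3x3) and "t" (3): a world point X has camera coordinates R X + t. Camera axes: x right, y down, z forward; pixel columns grow to the right and rows downward; lengths in m; the calibration is good to about 2 mm. A picture is of the moment at which its call begins. get_calibration takes no time and is no camera call.
- close_job(): hands the job in; it is judged then, once.
The state is a dict: "time": time; "joint_positions": joint angles; "qd": joint speeds; "joint_torque": joint torques, N m; "position": TCP position; "tool_rot": TCP orientation; "ft_force": force on the tool from outside, world axes, zero at the start; "torque": the same for the moment, N m; "grip_width": opening from 0.0 (shut) to 1.0 (fully open); "grip_force": force on a finger pad.
Only numpy, scipy, OpenCV 4.12 (cv2) and the standard library are available. Lean on these libraries where they do the work, as an engineer would, in place of code of your own. Each camera call takes 0.05 s, during which the arm holds its last target. There are 200 camera calls.

### The job

Switch on the colony counter by turning its knob clockwise until it clicks over to its on stop. Then take the counting pen from its stand and, starting at the black ink line on the dish's edge and going clockwise round the dish (seen from above), press the pen's nib lightly on each of the three pale colonies in turn so that the sprung pad goes down and registers a count, lifting off in between and pressing nowhere else. Stand the pen back in its stand, leaving the counter on and the dish in its place; keep the fingers off the dish and do not disturb the other things on the bench.

Things in the scene. Friction and masses are not known exactly. Their poses are not given: they have to be found in the camera images.
- counter: Colony counter: a flat white and grey bench instrument 160 (x) x 200 (y) x 54 mm high, fixed to the bench. Origin: centre of its underside. Its front faces -x. The round sprung pad with the dish lies in its left part (centre 43 mm to +y of the origin), the control panel with display and knob in its right part (knob axis at x = -34, y = -66 mm).
- power_knob (a joint): Angle of the on/off knob: 0 = off (at its stop), 1.2 rad = on (at its other stop), growing clockwise seen from above. A sprung over-centre detent resists up to about 0.05 N m over the first half (0 to 0.6 rad), then snaps the knob on to 1.2; let go before 0.6 it springs back to 0.
- knob_grip (a point): Point on the knob's vertical axis at mid-height of its black grip bar. The bar is 34 mm long, 10 mm wide and 20 mm high (from 10 mm below this point, where it stands on a 37 mm round, 6 mm high skirt, to 10 mm above it) and lies along this frame's x axis; the white pointer line is on its +x half. z is up; the frame turns with the knob.
- press_pad (a joint): How far the round pad under the dish has been pressed down: 0 = up, 5 mm = its stop. It is sprung: it begins to move at about 1 N, a count registers at 1.5 mm (about 2.5 N), and 5 mm takes about 6.5 N; it springs back when released.
- pad_centre (a point): Centre of the round white pad's top face (102 mm across) on the counter; moves with the pad. The dish stands on it between four small grey lugs. Beware: between counter and robot stands a fixed microscope, 410 mm high, base centre at x = 0.28, y = 0.13 m from the robot, reaching to x = 0.37 m; raise the arm to pass it.
- dish: Covered petri dish of dark red agar, 90 mm across, 15 mm high, flat on top, standing loose on the pad. Origin: centre of its underside. z up. A black ink line, 11 x 2.6 mm, lies on its top at the edge, on its +x side (centred 36.5 mm from the middle); the dish may be turned any way round.
- colony_1 (a point): Centre of the first pale colony clockwise from the ink line (a pale round spot 9 mm across), on the dish's flat top face.
- colony_2 (a point): Centre of the second pale colony clockwise from the ink line (8 mm across), on the dish's top face.
- colony_3 (a point): Centre of the third pale colony clockwise from the ink line (9 mm across), on the dish's top face.
- pen: Counting pen: a grey round pen 138 mm long, its barrel 13 mm in diameter from 30 mm above the tip to the top, with a black cone and a thin steel nib (3 mm wide) below that. Origin: the end of the nib; z points up along the pen to its top. Mass 20 to 40 g. It stands nib down in the pen stand, leaning up to 5 degrees.
- pen_stand: Dark metal pen stand: a round foot 60 mm across with an upright tube of 17 mm inner diameter that flares to 28 mm at the mouth, 66 mm above the bench, and narrows to a cone for the nib in its lowest 22 mm; fixed to the bench. Origin: centre of its underside.
- stand_seat (a point): Centre of the floor of the stand's tube, 12 mm above the bench; the nib rests here.
- amber_bottle: Bystander: amber stain bottle with a black cap, 42 mm across, 99 mm high. Origin: centre of its underside.
- tally: Bystander: chromed hand tally counter lying on the bench, 54 x 80 x 26 mm. Origin: centre of its underside.
- cover_box: Bystander: small box of cover glasses, 31 x 31 x 16 mm. Origin: centre of its underside.
There are look-alikes about, which are no part of the job. Leave any turquoise look-alike of the dish alone. Leave any red look-alike of the pen_stand alone.

How it is judged:
On the way, in this order (a step that is already met when the one before it is completed fails the run):
1. the counter's knob has clicked over to on (value of joint power_knob above 1.05 rad), for 0.2 s.
2. the pen's nib presses on the first colony clockwise from the ink line and the pad registers it (value of joint press_pad above 0.0015 m and distance between pen and colony_1 below 0.006 m and contact force between pen and dish above 0.5 N), for 0.1 s.
3. the pen's nib presses on the second colony clockwise from the ink line and the pad registers it (value of joint press_pad above 0.0015 m and distance between pen and colony_2 below 0.006 m and contact force between pen and dish above 0.5 N), for 0.1 s.
4. the pen's nib presses on the third colony clockwise from the ink line and the pad registers it (value of joint press_pad above 0.0015 m and distance between pen and colony_3 below 0.006 m and contact force between pen and dish above 0.5 N), for 0.1 s.
At the end, for the whole second after the job is handed in: The knob is on (beyond 1.05 rad), the pad is up again, the pen stands released and at rest nib down in its stand (nib within 12 mm of the tube's floor centre, leaning less than 0.2 rad), and the dish lies flat and at rest within 6 mm of the pad's centre (value of joint power_knob above 1.05 rad and value of joint press_pad below 0.001 m and distance between pen and stand_seat below 0.012 m and angle between pen's own z axis and vertical below 0.2 rad and linear speed of each of pen, dish below 0.02 m/s and horizontal distance between dish and pad_centre below 0.006 m and angle between dish's own z axis and vertical below 0.05 rad); the robot touches nothing.
It fails at once if the pad is pressed down with the nib not on a colony (more than 9 mm from every colony's centre) (value of joint press_pad above 0.0015 m and distance between pen and colony_1 above 0.009 m and distance between pen and colony_2 above 0.009 m and distance between pen and colony_3 above 0.009 m).
It fails at once if the pen is pressed on the dish with more than 20 N (contact force between pen and dish above 20 N).
It fails at once if the fingers touch the dish (contact force between the fingers and dish above 0.5 N).
It fails at once if the amber bottle, the tally counter or the box of cover glasses is moved by more than 20 mm (distance of any of amber_bottle, tally, cover_box from where it was at the start of the episode above 0.02 m).
It also fails if it takes over 64 s, if anything falls off the work surface, if the arm or the gripper's body presses on something with over 40 N, if the wrist force passes 120 N, or if a joint passes its speed limit or range.

## Working session

There is one attempt and no reset: what is moved stays moved. The work goes in short steps, Python scripts to look and compute and a shell command to move; the robot and the scene stay as the last step left them, time stands still between calls to the robot, and variables do not carry over. Pictures are saved under pics/ and viewed, at most 12 in all, crops included, and the job is handed in when it is done.

```bash
mkdir -p pics; cat > h.py <<'E'
import numpy as np,cv2
from bench import *
def K(n):
    c=get_calibration(n); f=200/np.tan(np.radians(c['fovy'])/2)
    return c,f
def ray(n,u,v):
    c,f=K(n); M=np.array([[f,0,c['cx']],[0,f,c['cy']],[0,0,1.]])
    p=cv2.undistortPointsIter(np.array([[[u,v]]],float),M,np.array([c['k1'],0,0,0,0.]),None,None,(3,100,1e-12))[0,0]
    R=np.array(c['R']);t=np.array(c['t']).ravel()
    return -R.T@t, R.T@np.array([p[0],p[1],1])
def onz(n,u,v,z):
    o,d=ray(n,u,v); return o+d*(z-o[2])/d[2]
def proj(n,X):
    c,f=K(n); p=np.array(c['R'])@np.array(X)+np.array(c['t']).ravel(); s=p[:2]/p[2]; s=s*(1+c['k1']*(s@s))
    return f*s+[c['cx'],c['cy']]
def tri(a,b):
    (o,d),(q,e)=ray('top',*a),ray('side',*b)
    s=np.linalg.lstsq(np.c_[d,-e],q-o,rcond=None)[0]
    A,B=o+d*s[0],q+e*s[1]; return (A+B)/2,np.linalg.norm(A-B)
def crop(n,u0,v0,w,h,k,name):
    im=get_image(n)[v0:v0+h,u0:u0+w,::-1]; cv2.imwrite('pics/'+name,cv2.resize(im,None,fx=k,fy=k,interpolation=cv2.INTER_CUBIC))
E
python3 - <<'E'
from h import *
for n in('top','side'):
    cv2.imwrite(f'pics/{n}0.png',get_image(n)[:,:,::-1]); c=get_calibration(n); print(c['fovy'],c['k1'],ray(n,c['cx'],c['cy']))
print(get_state())
E
```

```text
54.438875141866866 -0.010404667329471227 (array([0.4653254 , 0.10294169, 0.94078383]), array([ 0.09822125,  0.01256245, -0.99508531]))
56.16192731618856 0.03131053534493015 (array([0.91633873, 0.74631876, 0.47813039]), array([-0.42937926, -0.76113566, -0.48611311]))
{'time': 0.1, 'joint_positions': array([-1.15486469,  0.32171948, -0.07009006,  1.45152089,  0.02260721,
        1.37077202, -0.05687159]), 'qd': array([ 0.00089856, -0.00264187, -0.00056223, -0.0030576 , -0.00115605,
        0.00170108, -0.00040408]), 'joint_torque': array([ 9.86875375e-05, -4.92572200e+01, -4.05531870e-01, -3.13398993e+01,
       -6.40429440e-02,  3.93975258e-02,  7.12976907e-05]), 'position': array([0.25407735, 0.59777407, 0.22160612]), 'tool_rot': array([-6.26815747e-01, -3.07818879e+00,  2.53885672e-03]), 'ft_force': array([-0.83015816,  0.32390527, -0.4087978 ]), 'torque': array([0.06453128, 0.02054214, 0.01289685]), 'grip_force': 0.0, 'grip_width': 0.9970554962451349}
```

View pics/top0.png

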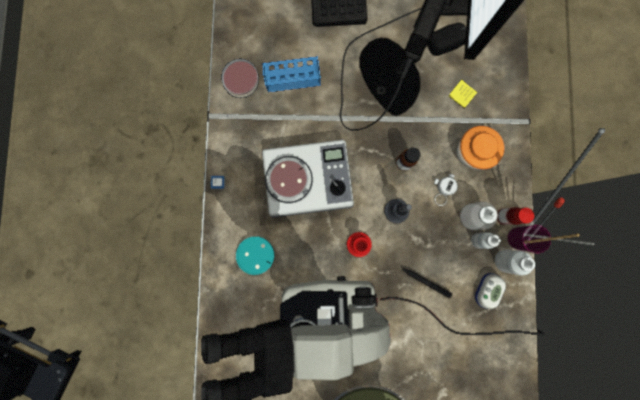

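View pics/side0.png

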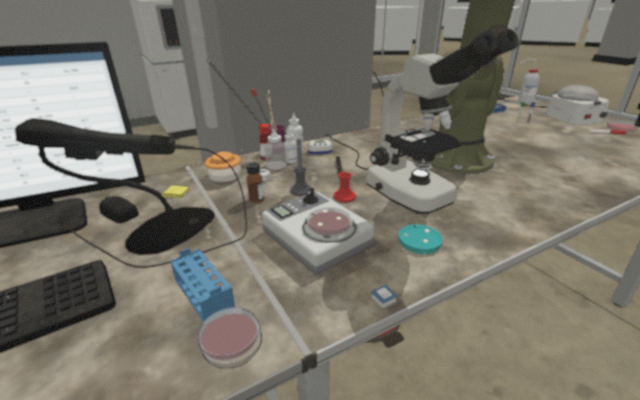

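The top view has the counter at (308,178), with its dish at (288,178) and knob at (337,187). The dark stand with the pen is at (397,210). Look-alikes: the turquoise dish at (255,256), the plain red dish at (240,78), the red stand at (358,244) and a loose black pen at (427,281). The targets are the dish on the counter, because it sits on the pad, and the dark stand, because it holds the grey pen. I'll confirm both in enlarged crops.

```bash
python3 - <<'E'
from h import *
crop('top',255,130,160,100,5,'t1.png'); crop('side',240,130,160,140,4,'s1.png')
E
```

```text
(no output)
```

View pics/t1.png

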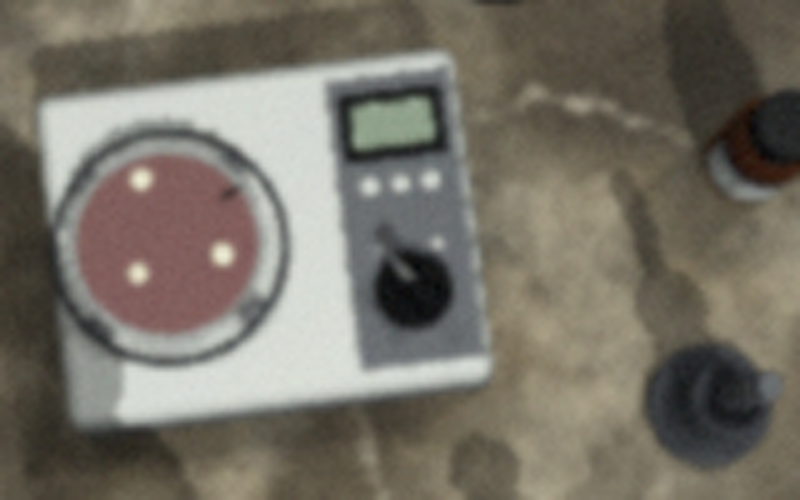

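View pics/s1.png

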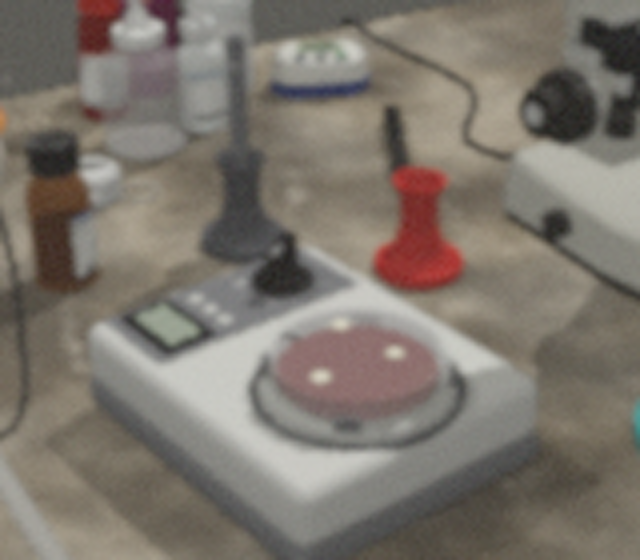

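```bash
python3 - <<'E'
from h import *
T=lambda u,v:(255+(u+.5)/5-.5,130+(v+.5)/5-.5); S=lambda u,v:(240+(u+.5)/4-.5,130+(v+.5)/4-.5)
# candidate pairings for colonies
for n,a,b in [('c1 B',(222,254),(341,325)),('c2 C',(137,273),(395,352)),('c3 A',(141,180),(320,377)),
  ('dish mid',(167,243),(356,368)),('knob skirt',(413,288),(283,278)),('pentop',(768,385),(236,40)),('standfoot',(709,404),(241,235)),
  ]:
    print(n,tri(T(*a),S(*b)))
for n,u,v,z in [('corner tl',42,100,.054),('tr',452,55,.054),('br',490,380,.054),('bl',75,428,.054),('standfoot z.006',709,404,.004),('ink',231,193,.069)]:
    print(n,onz('top',*T(u,v),z))
print('amber',onz('top',408,157,.09),'tally',onz('top',447,187,.02))
E
```

```text
c1 B (array([0.58099429, 0.17141352, 0.07390056]), np.float64(0.00029389438508282777))
c2 C (array([0.57165094, 0.20925499, 0.07482601]), np.float64(1.8972976755608203e-05))
c3 A (array([0.61438819, 0.20872443, 0.07392766]), np.float64(0.0005943627216086103))
dish mid (array([0.58715096, 0.19728312, 0.06377703]), np.float64(0.00024945464375718273))
knob skirt (array([0.56905416, 0.08502   , 0.05663549]), np.float64(0.0008307334208582581))
pentop (array([ 0.52161631, -0.05916973,  0.14504687]), np.float64(0.0005588453199141356))
standfoot (array([ 0.52267931, -0.05972256,  0.00620615]), np.float64(0.0015249477440033713))
corner tl [0.6543162  0.25855144 0.054     ]
tr [0.67902785 0.06852049 0.054     ]
br [0.5281087  0.04886526 0.054     ]
bl [0.50237988 0.23793161 0.054     ]
standfoot z.006 [ 0.52215408 -0.05970746  0.004     ]
ink [0.60976899 0.16838883 0.069     ]
amber [ 0.63589016 -0.0701825   0.09      ] tally [ 0.57927189 -0.1770191   0.02      ]
```

The stand next to the counter is dark and holds the grey pen, and the dish on the pad has the ink line at t1 (231,193). Going clockwise, the colonies are at (222,254), (137,273) and (141,180). The knob is at (413,288), with its pointer towards the upper left (off). First I lift and swing to the knob.

```bash
python3 -m crank '[[1,0.25,-0.1,0.3,0],[1,0.5,-0.2,0.6,0],[1,0.75,-0.35,0.8,0],[1,1,-0.5,1,0],[1,1,-0.5,1,0]]'
python3 -m crank '[[1,0.2,-0.3,0,0.03],[1,0.4,-0.6,0,0.06],[1,0.5,-0.9,0,0.09],[1,0.55,-1,0,0.12],[1,0.55,-1,0,0.12]]'
```

```text
time: 0.82
position: [0.4561, 0.4968, 0.4242]
tool_rot: [0.629, 3.077, 0.001]
ft_force: [-0.2, 0.6, -0.2]
grip_width: 0.998
grip_force: 0.0
time: 1.45
position: [0.5667, 0.2927, 0.4228]
tool_rot: [-0.538, 3.094, -0.004]
ft_force: [-0.1, 0.0, 0.1]
grip_width: 0.996
grip_force: 0.0
```

```bash
python3 -m crank '[[1,0,-0.25,-0.3,0.03],[1,0,-0.55,-0.6,0.0615],[1,0,-0.85,-0.8,0.0615],[1,0,-1,-1,0.0615],[1,0,-1,-1,0.0615]]'
python3 -m crank '[[0.5,0,-0.042,-0.25,0],[0.5,0,-0.042,-0.42,0],[0.5,0,-0.042,-0.42,0],[0.5,0,-0.042,-0.42,0]]'
python3 - <<'E'
from h import *
a=get_image('top')[150:220,300:380,::-1];b=get_image('side')[150:220,280:360,::-1]
cv2.imwrite('pics/k1.png',cv2.resize(np.hstack([a,b]),None,fx=5,fy=5,interpolation=2))
E
```

```text
time: 2.08
position: [0.5627, 0.0962, 0.2199]
tool_rot: [1.129, -2.928, -0.0]
ft_force: [-0.5, 0.0, 0.7]
grip_width: 0.999
grip_force: 0.0
time: 2.58
position: [0.5651, 0.091, 0.1401]
tool_rot: [-1.135, 2.927, 0.0]
ft_force: [0.5, 0.1, 0.8]
grip_width: 0.629
grip_force: 0.0
```

View pics/k1.png

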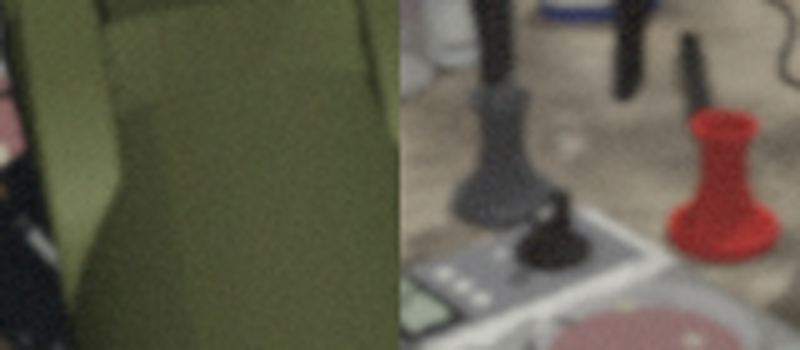

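The side half shows the fingers clear above the knob, straddling its bar at about (545,230) in the crop. The arm blocks the top half. Next: descend, grip and turn clockwise.

```bash
python3 -m crank '[[0.5,0.015,-0.03,-0.1,0],[0.5,0.015,-0.03,-0.25,0],[0.5,0.015,-0.03,-0.355,0],[0.5,0.015,-0.03,-0.355,0],[0.5,0.015,-0.03,-0.355,0]]' 20
python3 -m crank '[[0.3,0,0,0,0],[0,0,0,0,0],[0,0,0,0,0],[0,0,0,0,0]]' 20
```

```text
time: 3.3
position: [0.5685, 0.0843, 0.0694]
tool_rot: [-1.133, 2.927, -0.001]
ft_force: [0.0, -0.2, 1.0]
grip_width: 0.502
grip_force: 0.0
time: 3.8
position: [0.5673, 0.0839, 0.0677]
tool_rot: [-1.134, 2.93, 0.0]
ft_force: [-0.6, -0.3, -0.4]
grip_width: 0.129
grip_force: 0.6
```

```bash
python3 -m crank '[[0,0,0,0,0],[0,0,0,0,0],[0,0,0,0,-0.02],[0,0,0,0,-0.045],[0,0,0,0,-0.07]]' 20
python3 -m crank '[[0,0,0,0,-0.025],[0,0,0,0,-0.05],[0,0,0,0,-0.075],[0,0,0,0,-0.1],[0,0,0,0,-0.12]]'
python3 -m crank '[[0,0,0,0,0],[0,0,0,0,0]]'; python3 -c "print(__import__('bench').get_state()['torque'])"
```

```text
time: 4.42
position: [0.5673, 0.0841, 0.0677]
tool_rot: [-0.459, 3.108, 0.001]
ft_force: [0.6, -0.4, -0.3]
grip_width: 0.115
grip_force: 20.0
time: 5.05
position: [0.5674, 0.0854, 0.0677]
tool_rot: [0.715, 3.059, 0.003]
ft_force: [1.1, 2.9, 0.2]
grip_width: 0.115
grip_force: 20.0
time: 5.3
position: [0.5674, 0.0854, 0.0677]
tool_rot: [0.704, 3.061, 0.003]
ft_force: [1.4, 4.3, 0.6]
grip_width: 0.111
grip_force: 20.0
[ 0.93745329 -0.40306881 -0.07630019]
```

```bash
python3 -m crank '[[0.5,0,0,0,0],[0.5,0,0,0,0],[0.5,0,0,0.15,0],[0.5,0,0,0.45,0],[0.5,0,0,0.75,0]]' 
python3 -m crank '[[0.5,-0.05,-0.2,0,0],[0.5,-0.15,-0.45,0,0],[0.5,-0.225,-0.715,0,0],[0.5,-0.225,-0.715,0,0],[0.5,-0.225,-0.715,0,0]]'
python3 - <<'E'
from h import *
a=get_image('top')[150:220,300:380,::-1];b=get_image('side')[130:200,270:350,::-1]
cv2.imwrite('pics/p1.png',cv2.resize(np.hstack([a,b]),None,fx=5,fy=5,interpolation=2))
E
```

```text
time: 5.92
position: [0.5665, 0.0827, 0.2187]
tool_rot: [-0.71, -3.059, 0.002]
ft_force: [0.5, 1.2, 0.3]
grip_width: 0.485
grip_force: 0.0
time: 6.55
position: [0.522, -0.0592, 0.2175]
tool_rot: [-0.71, -3.06, -0.001]
ft_force: [-0.2, 0.2, 0.3]
grip_width: 0.503
grip_force: 0.0
```

View pics/p1.png

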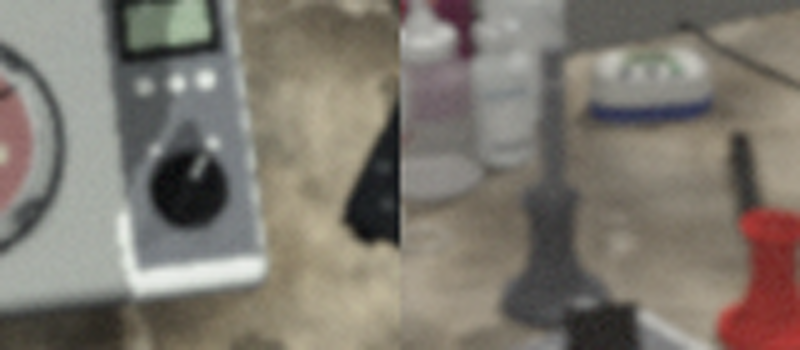

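The knob's pointer now aims at the right-hand dot (crop 213,145), so the counter is on. The pen stands upright in the dark stand, so I descend and grip it.

```bash
python3 -m crank '[[0.5,0,0,-0.2,0],[0.5,0,0,-0.4,0],[0.5,0,0,-0.59,0],[0.5,0,0,-0.59,0],[0.5,0,0,-0.59,0]]' 
python3 -m crank '[[0.1,0,0,0,0],[0,0,0,0,0],[0,0,0,0,0],[0,0,0,0,0],[0,0,0,0,0]]' 15
python3 -m crank '[[0,0,0,0,0],[0,0,0,0.2,0],[0,0,0,0.4,0],[0,0,0,0.6,0],[0,0,0,0.6,0]]'
```

```text
time: 7.28
position: [0.5233, -0.0586, 0.1008]
tool_rot: [0.706, 3.06, 0.0]
ft_force: [-0.3, 0.4, 1.2]
grip_width: 0.495
grip_force: 0.0
time: 7.9
position: [0.5223, -0.0592, 0.0997]
tool_rot: [0.709, 3.06, 0.0]
ft_force: [0.4, -0.7, 1.2]
grip_width: 0.141
grip_force: 15.0
time: 8.52
position: [0.5242, -0.0594, 0.2229]
tool_rot: [0.708, 3.055, 0.003]
ft_force: [0.1, -0.7, -0.2]
grip_width: 0.144
grip_force: 15.0
```

```bash
python3 -m crank '[[0,0.06,0.25,0,0],[0,0.12,0.5,0,0],[0,0.2,0.75,0,0],[0,0.295,1,0,0],[0,0.295,1,0,0]]' 
python3 -m crank '[[0,0,0.075,0,0],[0,0,0.153,-0.1,0],[0,0,0.153,-0.1,0],[0,0,0.153,-0.1,0]]'
python3 - <<'E'
from h import *
crop('side',270,120,120,130,4.5,'n1.png'); s=get_state(); print(s['position'])
p=s['position'].copy(); p[2]-=.0877; print('nib expected px',proj('side',p), 'grasp',proj('side',s['position']-[0,0,-.019]))
E
```

```text
time: 9.15
position: [0.5803, 0.1468, 0.217]
tool_rot: [-0.695, -3.06, -0.0]
ft_force: [-0.9, -0.3, -0.5]
grip_width: 0.141
grip_force: 15.0
time: 9.65
position: [0.581, 0.1707, 0.1992]
tool_rot: [-0.71, -3.06, 0.001]
ft_force: [-0.4, 0.2, -0.1]
grip_width: 0.141
grip_force: 15.0
[0.58138473 0.17048943 0.19971258]
nib expected px [324.29094745 194.64068449] grasp [323.90678133 145.11581136]
```

View pics/n1.png

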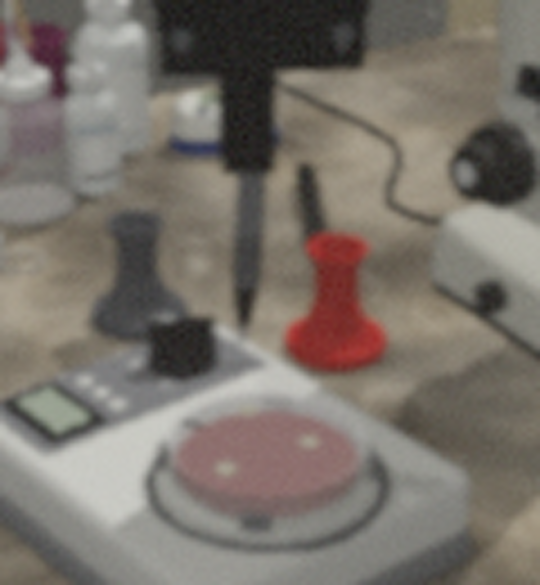

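The nib shows at crop (243,327), within about 2 mm of where it should be horizontally. I'll lower it to about 10 mm above colony 1 and look again.

```bash
python3 -m crank '[[0,-0.007,0.007,-0.07,0],[0,-0.007,0.007,-0.13,0],[0,-0.007,0.007,-0.13,0],[0,-0.007,0.007,-0.13,0]]'
python3 - <<'E'
from h import *
crop('side',295,170,65,60,9,'n2.png'); s=get_state(); print(s['position'])
p=s['position'].copy(); p[2]-=.0877; print('nib exp crop',(proj('side',p)-[295,170]+.5)*9)
for c in [(.581,.1714,.074),(.5717,.2093,.0745),(.6144,.2087,.074)]: print((proj('side',c)-[295,170]+.5)*9)
q=p.copy();q[2]=.074; print('below nib',(proj('side',q)-[295,170]+.5)*9)
E
```

```text
time: 10.2
position: [0.5799, 0.1728, 0.1736]
tool_rot: [0.709, 3.06, 0.0]
ft_force: [-0.1, -0.2, 0.0]
grip_width: 0.145
grip_force: 15.0
[0.5800872  0.17284537 0.17387608]
nib exp crop [279.00222752 328.13051125]
[272.68571363 371.93889076]
[394.73778312 434.51285844]
[227.37745441 489.1680167 ]
below nib [279.28234796 373.67259827]
```

View pics/n2.png

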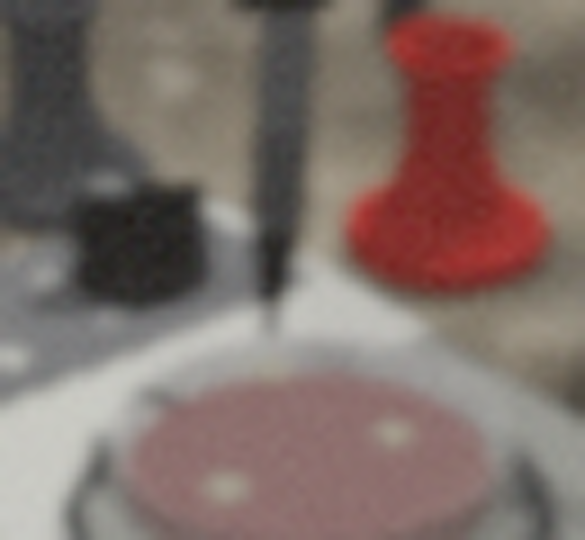

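Nib end at crop (271,335), colony 1 at (273,372) directly below, so they line up. Pressing in small steps.

```bash
python3 -m crank '[[0,0,0,-0.02,0],[0,0,0,-0.04,0],[0,0,0,-0.04,0],[0,0,0,-0.04,0]]'
python3 -m crank '[[0,0,0,-0.01,0],[0,0,0,-0.01,0],[0,0,0,-0.01,0]]'
```

```text
time: 10.75
position: [0.5798, 0.1728, 0.1656]
tool_rot: [0.709, 3.061, 0.0]
ft_force: [0.4, -0.2, -0.2]
grip_width: 0.147
grip_force: 15.0
time: 11.12
position: [0.5798, 0.1729, 0.1636]
tool_rot: [0.709, 3.061, 0.0]
ft_force: [-0.4, -0.3, -0.8]
grip_width: 0.145
grip_force: 15.0
```

```bash
for i in 1 2; do python3 -m crank '[[0,0,0,-0.008,0],[0,0,0,-0.008,0],[0,0,0,-0.008,0]]' | grep -E "pos|ft"; done
```

```text
position: [0.5799, 0.1729, 0.1622]
ft_force: [0.2, 0.0, 1.1]
position: [0.58, 0.1729, 0.1607]
ft_force: [-0.4, 0.5, 3.5]
```

```bash
python3 -m crank '[[0,0,0,-0.005,0],[0,0,0,-0.005,0],[0,0,0,-0.005,0],[0,0,0,-0.005,0]]' | grep -E "pos|ft|width"
python3 -c "
import bench
for i in range(1): print(bench.get_state()['ft_force'])"
```

```text
position: [0.5799, 0.1729, 0.1595]
ft_force: [0.3, -0.1, 3.5]
grip_width: 0.143
[ 0.27028948 -0.12705498  3.49176614]
```

```bash
python3 -m crank '[[0,0,0,0.04,0],[0,0,0,0.08,0],[0,-0.02,0.095,0.08,0],[0,-0.047,0.189,0.08,0],[0,-0.047,0.189,0.08,0]]'
python3 -m crank '[[0,0,0,-0.025,0],[0,0,0,-0.05,0],[0,0,0,-0.05,0]]'
python3 - <<'E'
from h import *
crop('side',295,170,65,60,9,'n3.png'); print(get_state()['position'])
E
```

```text
time: 13.0
position: [0.5688, 0.2145, 0.1748]
tool_rot: [-0.7, -3.061, -0.001]
ft_force: [-0.5, 0.2, -1.1]
grip_width: 0.145
grip_force: 15.0
time: 13.38
position: [0.5702, 0.2097, 0.1645]
tool_rot: [-0.71, -3.059, 0.002]
ft_force: [0.5, 0.3, -0.3]
grip_width: 0.144
grip_force: 15.0
[0.57035479 0.20991129 0.16491832]
```

View pics/n3.png

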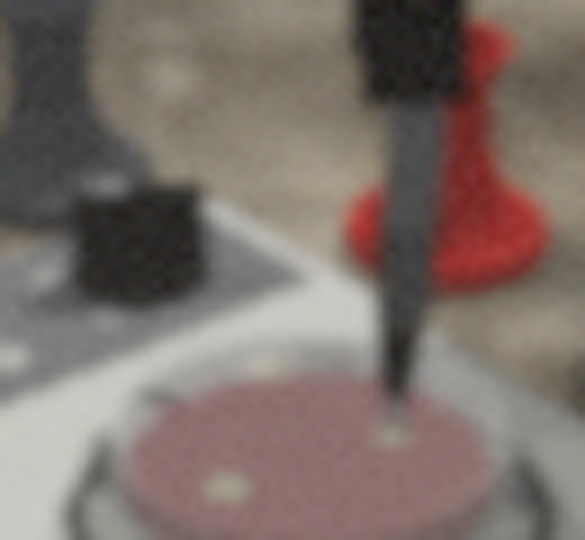

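The nib ends at crop (397,425), just above colony 2 at (393,433), and the dish hasn't moved. Pressing colony 2, then moving to colony 3.

```bash
python3 -m crank '[[0,0,0,-0.015,0],[0,0,0,-0.03,0],[0,0,0,-0.03,0],[0,0,0,-0.03,0],[0,0,0,-0.03,0]]'
```

```text
time: 14.05
position: [0.5708, 0.2106, 0.1598]
tool_rot: [0.709, 3.06, 0.001]
ft_force: [0.9, -0.3, 3.5]
grip_width: 0.145
grip_force: 15.0
```

```bash
python3 -m crank '[[0,0,0,0.04,0],[0,0,0,0.08,0],[0,0.1,-0.002,0.08,0],[0,0.213,-0.003,0.08,0],[0,0.213,-0.003,0.08,0]]'
python3 -m crank '[[0,0,0,-0.025,0],[0,0,0,-0.05,0],[0,0,0,-0.05,0]]'
python3 - <<'E'
from h import *
crop('side',295,170,65,60,9,'n4.png'); print(get_state()['position'])
E
```

```text
time: 14.68
position: [0.6138, 0.2095, 0.175]
tool_rot: [-0.711, -3.06, 0.001]
ft_force: [-0.8, -0.2, -0.4]
grip_width: 0.142
grip_force: 15.0
time: 15.05
position: [0.612, 0.2101, 0.1647]
tool_rot: [-0.708, -3.059, 0.001]
ft_force: [0.4, 0.5, 0.6]
grip_width: 0.141
grip_force: 15.0
[0.61239387 0.21014188 0.16511097]
```

View pics/n4.png

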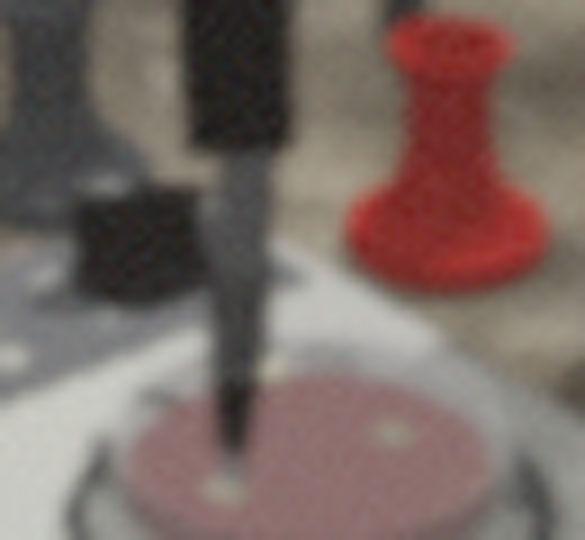

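The nib ends at crop (232,480), right above colony 3 at (225,487). Pressing, then lifting clear.

```bash
python3 -m crank '[[0,0,0,-0.015,0],[0,0,0,-0.03,0],[0,0,0,-0.03,0],[0,0,0,-0.03,0],[0,0,0,-0.03,0]]'
python3 -m crank '[[0,0,0,0.05,0],[0,0,0,0.2,0],[0,0,0,0.35,0],[0,0,0,0.35,0],[0,0,0,0.35,0]]'; python3 -c "print(__import__('bench').get_state()['position'])"
```

```text
time: 15.72
position: [0.6132, 0.2102, 0.1598]
tool_rot: [0.709, 3.06, 0.001]
ft_force: [-0.5, -0.1, 3.7]
grip_width: 0.142
grip_force: 15.0
time: 16.35
position: [0.6124, 0.2098, 0.2282]
tool_rot: [-0.709, -3.059, 0.002]
ft_force: [0.3, -0.4, -0.5]
grip_width: 0.138
grip_force: 15.0
[0.61244374 0.20979666 0.22822382]
```

```bash
python3 -m crank '[[0,-0.08,-0.25,0,0],[0,-0.17,-0.5,0,0],[0,-0.25,-0.75,0,0],[0,-0.34,-1,0,0],[0,-0.34,-1,0,0]]'
python3 -m crank '[[0,-0.06,-0.2,0,0],[0,-0.111,-0.346,0,0],[0,-0.111,-0.346,0,0],[0,-0.111,-0.346,0,0],[0,-0.111,-0.346,0,0]]'
python3 - <<'E'
from h import *
s=get_state();print(s['position'],s['tool_rot'])
E
```

```text
time: 16.98
position: [0.5431, 0.0043, 0.2283]
tool_rot: [-0.721, -3.056, 0.003]
ft_force: [0.7, -0.0, -0.6]
grip_width: 0.14
grip_force: 15.0
time: 17.6
position: [0.523, -0.0574, 0.2288]
tool_rot: [-0.705, -3.061, -0.0]
ft_force: [0.1, 0.9, -0.6]
grip_width: 0.14
grip_force: 15.0
[ 0.5230101  -0.05743428  0.22883263] [-7.04774316e-01 -3.06062447e+00 -1.78086420e-04]
```

```bash
python3 -m crank '[[0,0,0,-0.1,0],[0,0,0,-0.25,0],[0,0,0,-0.4,0],[0,0,0,-0.4,0]]'
python3 -m crank '[[0,0,0,-0.08,0],[0,0,0,-0.16,0],[0,0,0,-0.22,0],[0,0,0,-0.235,0],[0,0,0,-0.235,0]]'
```

```text
time: 18.1
position: [0.5211, -0.058, 0.1471]
tool_rot: [-0.705, -3.056, 0.002]
ft_force: [-0.4, -0.7, 0.7]
grip_width: 0.143
grip_force: 15.0
time: 18.73
position: [0.5229, -0.0592, 0.1023]
tool_rot: [0.709, 3.061, 0.0]
ft_force: [-0.8, 0.4, -0.2]
grip_width: 0.145
grip_force: 15.0
```

```bash
python3 -m crank '[[0,0,0,-0.008,0],[0,0,0,-0.008,0],[0.4,0,0,-0.008,0],[0.5,0,0,-0.008,0],[0.5,0,0,-0.008,0]]'
python3 -m crank '[[0.5,0,0,0,0],[0.5,0,0,0.2,0],[0.5,0,0,0.5,0],[0.5,0,0,0.8,0],[0.5,0,0,0.9,0]]'
python3 -m crank '[[0.5,0,-0.1,0.3,0],[0.5,0,-0.2,0.3,0],[0.5,0,-0.2,0.3,0],[0.5,0,-0.2,0.3,0]]'
python3 - <<'E'
from h import *
a=get_image('top')[130:230,255:415,::-1];b=get_image('side')[110:210,240:400,::-1]
cv2.imwrite('pics/f1.png',cv2.resize(np.vstack([a,b]),None,fx=3,fy=3,interpolation=2))
E
```

```text
time: 19.35
position: [0.523, -0.0591, 0.1009]
tool_rot: [0.709, 3.06, 0.0]
ft_force: [0.1, -0.9, 0.1]
grip_width: 0.401
grip_force: 0.0
time: 19.98
position: [0.5246, -0.0594, 0.2853]
tool_rot: [0.708, 3.054, 0.003]
ft_force: [-0.2, -0.5, -0.1]
grip_width: 0.502
grip_force: 0.0
time: 20.48
position: [0.5225, -0.0979, 0.3398]
tool_rot: [-0.707, -3.059, -0.001]
ft_force: [-0.3, 0.4, -0.4]
grip_width: 0.5
grip_force: 0.0
```

View pics/f1.png

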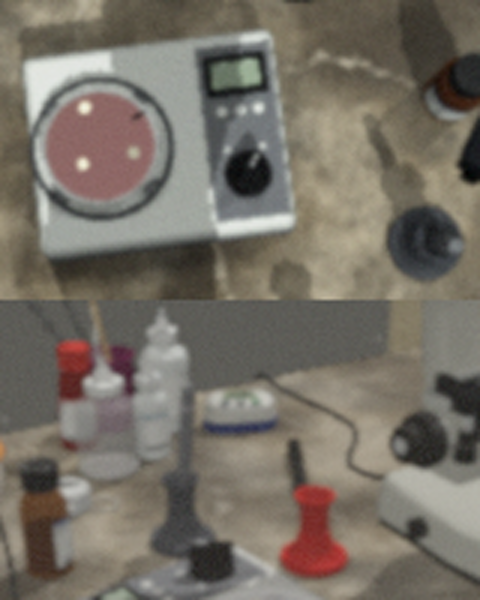

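The pen stands upright in its dark stand (top 445,243; side 183,430), the knob points to on (top 255,160), and the dish is in place (top 100,147). The bystanders in view haven't moved and the arm is clear, so I'm handing in.

```bash
python3 -c "
from bench import close_job; print(close_job())"
```

```text
the job is handed in; nothing more can be done
None
```

I handed the job in at about 20.5 s of the 64 s allowed: the counter is on, the three colonies were pressed in clockwise order at about 3.5 N each, and the pen is back upright in its stand; the hand-in returned no verdict, so I don't know the score.

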